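Fit the charged battery to the cordless sander

TASK

The battery pack on the charger is full: press the charger's red catch so the pack springs loose, slide it off, and slide it nose first onto the sander's sloping battery rails until it is fully home and the catch clicks up and holds it. Push it home firmly but do not ram it, then let go, and leave the other things on the bench where they are.

Things in the scene. Friction and masses are not known exactly. Their poses are not given: they have to be found in the camera images.
- pack: dark grey battery pack, orange tail face and marks, 0.3 to 0.65 kg, latched in the charger at the start. Origin: centre of its underside; x towards its nose, z up. Black foot 90 x 66 x 8 mm (x, y, z) under a body 90 x 50 that spans z=8 to 58: grip the body across y, fingertips at z=17 mm or higher to clear the rails' lips.
- pack_nose (a point): middle of the pack's nose edge, on the underside (pack x=45 mm, y=0, z=0). The foot is solid for 30 mm behind it (the nose block, pack x=15 to 45); further back its underside has an open channel 28 mm wide between two runners, which straddles the catch tooth. In the rails the foot has 1.5 mm of play to each side and upward; pressed hard on the floor it binds.
- charger_dock: grey slide on the level charger (fixed), floor 50 mm above the table, mouth roughly towards the robot. Origin: on its floor, where the pack's origin sits when latched; x = slide-in direction, z square off the floor, y left seen from the mouth. Shaped like the sander's slide. With the catch held down 6 mm the pack creeps out 14 mm by itself in about 0.4 s and stays loose; draw it out 80 mm or more, then lift.
- charger_catch (a joint): travel of the charger's catch in m: 0 up (latching), 0.008 fully down; sprung, 3 N to start and 5 N at the bottom, plus 1 or 2 N of friction while the pack leans on it.
- charger_pad (a point): centre of the top of the charger catch's red thumb pad, 34 x 34 mm, at x=4, y=74, z=6 mm of the charger's slide frame, on the +y side of the rails; press it straight down. The near flank of the pack's body is 49 mm away.
- sander_dock: black slide at the rear of the green cordless sander, fixed in a plywood rest. It slopes 20 degrees, rising away from its mouth, which looks roughly towards the robot. Origin: on its floor, 110 mm above the table, where the pack's origin sits when latched; x = slide-in direction (uphill), z square off the floor, y left seen from the mouth. The sander's head behind it stays lower than 45 mm above the floor's plane.
- sander_mouth (a point): middle of the floor's free end, at x=-60 mm of the sander's slide frame. In that frame (mm): floor z=0, x=-60 to 55, 85 wide. Side walls 69 apart, lips over them leave a slot 55 wide, underside at z=9.5, top 14.5, both from x=-30 on; lips flare up over their first 14 mm, walls splay outward from x=-30 to -50. So set the nose on the bare floor outside the lips, then slide in.
- sander_stop (a point): foot of the end stop's face, x=47.5 mm in the slide frame. Before it a sprung contact block (44 wide, z=14 to 40) with its face at x=31 is pushed back by the pack's nose: 3.5 N, rising to 8.5 N at the latched place. Push on to the end stop, up to 2.5 mm past the latched place (12 to 20 N in all; over 40 N is ramming), for the tooth to click up behind the nose block; unlatched, the pack is shoved back out 14 mm.
- sander_catch (a joint): travel of the sander's catch in m: 0 up, 0.008 fully down, sprung 3 to 5 N. Its steel tooth, 20 mm wide, stands 5.5 mm above the floor, ramp from x=0, steep face at x=15 mm of the slide frame. The pack's nose block rides it down from pack x=-45 mm on; it snaps back to 0 when the pack is home. A red thumb pad at its +y side (x=4, y=74, z=6 mm) releases it again.
- brush: paint brush lying between the two machines; a bystander to be left alone (origin: at its underside).
- sanding_block: cork sanding block, 95 x 55 x 35 mm, lying nearest the robot between the machines; a bystander to be left alone (origin: at its underside).
- log_slice: short round log piece, 84 mm across, 85 high, standing behind the brush; a bystander to be left alone (origin: at its underside).
- screwdriver: screwdriver lying on the right; a bystander to be left alone (origin: at its underside).
- glue: yellow bottle, 60 mm across, 170 high, standing on the right; a bystander to be left alone (origin: at its underside).
- mallet: hammer lying on the left; a bystander to be left alone (origin: at its underside).
- mug: blue mug, 80 mm across, 95 high, on the left; a bystander to be left alone (origin: at its underside).
- dowel: wooden dowel, 32 mm thick, 140 long, lying on the left; a bystander to be left alone (origin: at its underside).
Things that resemble listed ones, but are neither listed nor needed, are in the scene too. Leave any purple look-alike of the pack alone.

How it is judged (in metres and radians):
On the way, in this order (a step that is already met when the one before it is completed fails the run):
1. the charger's catch is pressed down at least 5 mm (value of joint charger_catch above 0.005 m), for 0.05 s.
2. the pack is off the charger (distance between pack and charger_dock above 0.1 m), for 0.1 s.
3. the pack, between the sander's rails, pushes the sander's catch down (value of joint sander_catch above 0.003 m and x of pack in the frame of sander_dock between -0.05 and 0.003 m and y of pack in the frame of sander_dock between -0.006 and 0.006 m), for 0.02 s.
At the end, for the whole second after the job is handed in: the pack sits latched in the sander's slide: within 3 mm of its latched place along the rails, 4 mm across and in height -3 to +4 mm, in line with the rails within 0.08 rad, at rest; both catches are back up (within 2 mm) (x of pack in the frame of sander_dock between -0.003 and 0.003 m and y of pack in the frame of sander_dock between -0.004 and 0.004 m and z of pack in the frame of sander_dock between -0.003 and 0.004 m and angle between the x axis of pack and the x axis of sander_dock, either way round below 0.08 rad and value of joint each of sander_catch, charger_catch below 0.002 m and linear speed of pack below 0.01 m/s); the robot touches nothing.
It fails at once if the pack is rammed: it is pressed on the sander so hard (a push of over some 50 N) that its contacts with the slide add up to more than 100 N (contact force between pack and sander_dock above 100 N).
It fails at once if another thing on the bench is shifted by more than 40 mm (distance of any of brush, sanding_block, log_slice, screwdriver, glue, mallet, mug, dowel from where it was at the start of the episode above 0.04 m).
It also fails if it takes over 56 s, if anything falls off the work surface, if the arm or the gripper's body presses on something with over 40 N, if the wrist force passes 120 N, or if a joint passes its speed limit or range.

ROBOT

A 6-joint arm with a two-finger parallel gripper is mounted at the origin on the work surface. World frame = base frame: x ahead of the robot, y to its left, z up, the work surface at z = 0. Lengths are in mm, angles in rad, forces in N, time in s.
With the tool pointing down it reaches from about 275 to 750 mm from the base axis. Payload 10.2 kg.
Tool frame: the origin (TCP) lies on the mounting face of the last link; the fingertips stand 173 mm ahead of it and the grasp point (between the pads) lies 155 mm ahead of it; z points along the fingers, x is the direction in which the jaws open and shut, and the axes are right-handed (so a half turn about z gives the same grasp; the last joint's range is limited). The gripper opens to 85 mm and grips with 20 to 120 N. Pads are 22 mm wide; open, the fingers measure 114 mm over their backs; the gripper's body (76 mm by 85 mm) begins 54 mm behind the grasp point. The pads swing forward as they close: fully open they stand 13 mm farther back than shut.
Start: joints at [-1.523, 0.313, 1.498, -0, 1.331, -0.223], TCP at [140.426, -505.879, 404.694] pointing down, gripper open.
Joint ranges: [-2.94, 2.94], [-0.97, 2.17], [0.19, 2.56], [-1.23, 4.37], [0.02, 3.11], [-2.88, 2.88]. Speed limits (rad/s): [2.39, 2.39, 3.01, 3.14, 3.14, 3.14].

INTERFACE

Orientations are given as a 3x3 rotation matrix whose columns are the frame's x, y, z axes.
In Python, from bench import bot gives the robot as it stands.
- The arm moves only by the tool apply_moves, never from a script. Its argument "commands" is one flat list of numbers, 7 for each row, row after row: the turn, a rotation vector about the tool's x, y, z in degrees, then the shift along the tool's x, y, z in m, then the opening, from 0 (shut) to 1 (fully open). A call has 1 to 12 rows; each row is the pose to reach, as a shift and turn from the pose measured when the call began, along the tool's axes at that moment; what a row does not reach only later rows make up. A row lasts 1/12 s, in which the tool goes at most 41.7 mm and 7.16 degrees, less where a joint would pass 70% of its speed; a pose out of reach is approached as far as the arm can. A call with a gripper value outside its range is refused whole. The fingers move at their own pace and stop on an object; "force" is the grip in N (left out, the last holds). Time passes only in rows, so rows that repeat a pose let the fingers close. It gives the time, the measured TCP pose, the force and the opening at its end, in the units of the state.
- bot.get_state(): the state, without advancing time (a new reading comes with each control period).
- bot.get_image(name): name is "scene" or "top"; returns a dict with "frame" (480x640x3 uint8, red, green, blue), "range_z" (480x640 float32, mm along the optical axis (not along the pixel's ray), 0 where there is no reading), "mtx" (3x3 intrinsics, pixels), "extrinsics" (4x4, takes a point from camera to world coordinates). Camera axes: x right, y down, z forward; pixel columns grow to the right and rows downward; lengths in mm; the calibration is good to about 2 mm. A picture is of the moment at which its call begins.
- bot.hand_in(): hands the job in, once; it reports no verdict.
The state is a dict: "clock": time; "joint_pos": joint angles; "joint_vel": joint speeds; "joint_efforts": joint torques, N m; "eef_pos": TCP position; "tcp_rot": TCP orientation; "force": force on the tool from outside, world axes, zero at the start; "moment": the same for the moment, N m; "grip_width": finger opening in mm.
Only numpy, scipy, OpenCV 4.12 (cv2) and the standard library are available. Lean on these libraries where they do the work, as an engineer would, in place of code of your own. Each camera call takes 0.05 s, during which the arm holds its last target.

## Working session

There is one attempt and no reset: what is moved stays moved. The work goes in short steps, Python scripts to look and compute and a tool call to move; the robot and the scene stay as the last step left them, time stands still between calls to the robot, and variables do not carry over. Pictures are saved under pics/ and viewed, and the job is handed in when it is done.

Besides the shell and the picture viewer there is one more tool, called after "Request:" by a JSON object that holds its "method" and its "body", one argument or row to a line. apply_moves: Moves the arm, as the interface text tells. Its arguments: {"type":"object","properties":{"commands":{"type":"array","items":{"type":"number"}},"force":{"type":"number"}},"required":["commands"]}

```bash
mkdir -p pics; ls
python3 - <<'E'
from bench import bot
import cv2,numpy as np
s=bot.get_state()
for k,v in s.items(): print(k,np.round(v,3).tolist())
for n in("scene","top"):
    d=bot.get_image(n)
    cv2.imwrite(f"pics/{n}0.png",d["frame"][:,:,::-1]); np.savez(f"{n}0.npz",**d)
    print(n,d["mtx"].tolist(),np.round(d["extrinsics"],3).tolist(),(d["range_z"]>0).mean())
E
```

```text
pics
clock 0.0
joint_pos [-1.523, 0.313, 1.498, 0.0, 1.331, -0.223]
joint_vel [-0.001, 0.001, -0.0, 0.0, 0.001, 0.001]
joint_efforts [0.002, -41.227, -25.974, -0.0, 0.004, 0.0]
eef_pos [140.42, -505.835, 404.107]
tcp_rot [[0.267, -0.964, -0.0], [-0.964, -0.267, 0.001], [-0.001, -0.0, -1.0]]
force [-0.252, 0.483, 1.06]
moment [-0.011, -0.023, -0.019]
grip_width 85.598
scene [[529.0223902471809, 0.0, 313.3493588025694], [0.0, 529.0223902471809, 238.04174754551306], [0.0, 0.0, 1.0]] [[-0.857, 0.281, -0.431, 1129.149], [0.515, 0.477, -0.712, 922.742], [0.005, -0.833, -0.554, 791.018], [0.0, 0.0, 0.0, 1.0]] 0.9898177083333334
top [[448.23235291419013, 0.0, 313.7030192228042], [0.0, 448.23235291419013, 233.68048125950077], [0.0, 0.0, 1.0]] [[-0.022, -0.99, 0.141, 430.96], [-1.0, 0.022, -0.005, -9.101], [0.002, -0.141, -0.99, 1160.619], [0.0, 0.0, 0.0, 1.0]] 0.9962369791666666
```

View pics/scene0.png

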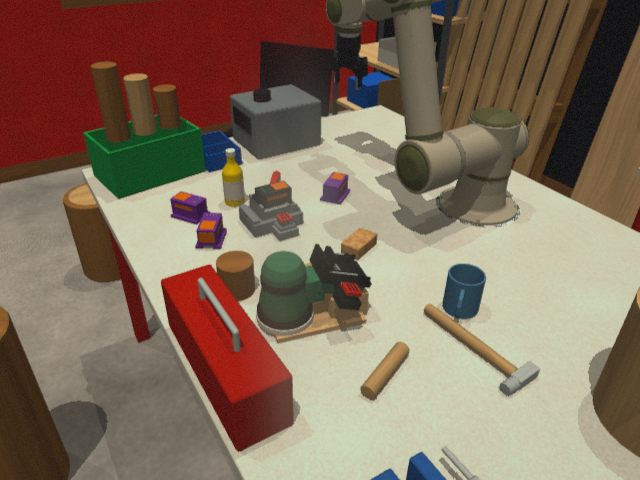

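View pics/top0.png

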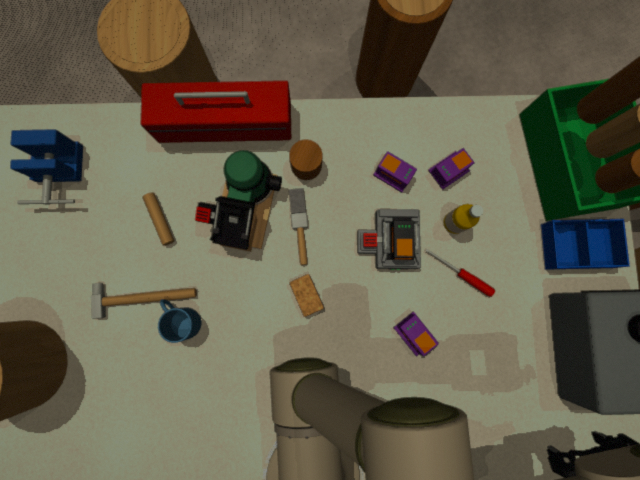

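The top view shows the charger with the pack at about (400,240), its red pad at (370,240), the sander slide at (235,222) with its pad at (205,214), and purple decoys at (395,170), (452,168) and (416,334). Next I'll zoom in and measure.

```bash
cat > h.py <<'E'
import numpy as np,cv2
from bench import bot
def cloud(d):
    h,w=d["range_z"].shape; u,v=np.meshgrid(np.arange(w),np.arange(h)); z=d["range_z"].astype(float)
    K=d["mtx"];p=np.stack([(u-K[0,2])/K[0,0]*z,(v-K[1,2])/K[1,1]*z,z],-1)
    E=d["extrinsics"]; return p@E[:3,:3].T+E[:3,3]
def hsv(d): return cv2.cvtColor(d["frame"],cv2.COLOR_RGB2HSV)
def red(d):
    h=hsv(d); return ((h[...,0]<6)|(h[...,0]>174))&(h[...,1]>150)&(h[...,2]>60)
E
python3 - <<'E'
from h import *
t=np.load("top0.npz");s=np.load("scene0.npz")
a=t["frame"][140:290,180:300];b=t["frame"][190:290,340:440]
f=lambda x,n:cv2.resize(x,None,fx=n,fy=n,interpolation=cv2.INTER_CUBIC)
A=f(a,4);B=f(b,4);B=cv2.copyMakeBorder(B,0,A.shape[0]-B.shape[0],0,0,cv2.BORDER_CONSTANT)
im=np.hstack([A,B])[:,:,::-1];print(im.shape)
im=cv2.resize(im,(800,int(im.shape[0]*800/im.shape[1])));cv2.imwrite("pics/topz.png",im)
cv2.imwrite("pics/scz.png",f(s["frame"][165:345,230:390],3.3)[:,:,::-1])
for n,d,boxes in(("top",t,{"sander":(195,195,218,235),"charger":(355,225,385,258)}),("scene",s,{"sander":(335,278,365,300),"charger":(272,208,298,228)})):
    P=cloud(d);r=red(d)
    for k,(x0,y0,x1,y1) in boxes.items():
        m=np.zeros_like(r);m[y0:y1,x0:x1]=r[y0:y1,x0:x1]
        q=P[m];v,u=np.nonzero(m)
        print(n,k,m.sum(),u.mean(),v.mean(),np.median(q,0),q.min(0),q.max(0))
E
```

```text
(600, 880, 3)
top sander 206 202.7135922330097 214.22815533980582 [632.3853315  246.61353323 117.00720191] [613.77911257 229.36946149 107.4733213 ] [652.07637536 267.25860563 127.55317787]
top charger 192 369.6354166666667 239.453125 [ 571.63199484 -154.05284584   55.70980875] [ 554.47253011 -170.67718397   49.49440322] [ 588.14528494 -136.73626623   61.19272898]
scene sander 203 350.9655172413793 288.9605911330049 [632.83300206 252.02282417 114.82683109] [584.80078925 213.53051899  72.13432488] [1129.14913749  922.74234453  791.01823292]
scene charger 45 283.77777777777777 216.82222222222222 [ 573.44956021 -151.04892451   54.56164117] [ 553.8824267  -172.25435864   51.88153465] [ 587.07691942 -136.53318232   57.29661851]
```

View pics/topz.png

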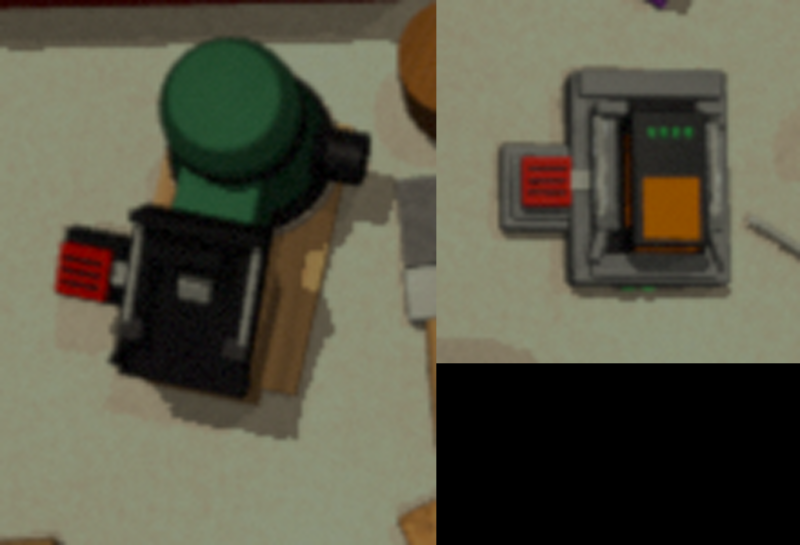

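View pics/scz.png

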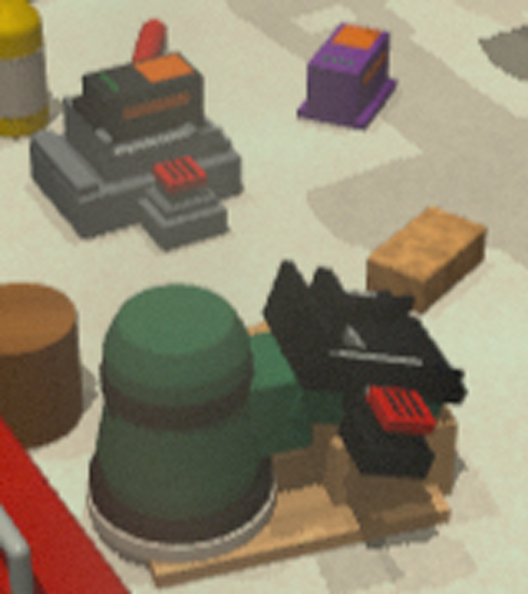

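Run:
```python
from h import *
t=np.load("top0.npz");s=np.load("scene0.npz")
def rect(q):
    r=cv2.minAreaRect(q[:,:2].astype(np.float32)); return np.round(r[0],1),np.round(r[1],1),round(r[2],2)
for n,d in(("top",t),("scene",s)):
    P=cloud(d);r=red(d);X,Y,Z=P[...,0],P[...,1],P[...,2]
    near=lambda c,w:(abs(X-c[0])<w)&(abs(Y-c[1])<w)
    m=near((568,-227),75)&(abs(Z-108)<7); q=P[m]
    print(n,"packtop",m.sum(),rect(q),np.median(q,0))
    m=r&near((572,-153),30);print(" chpad",m.sum(),rect(P[m]),P[m].mean(0))
    m=r&near((632,248),30)&(Z>100);print(" sapad",m.sum(),rect(P[m]),P[m].mean(0))
    # charger outer block
    m=near((568,-227),90)&(Z>45)&(Z<75);print(" charger",rect(P[m]))
    # sander floor plane: dark points near
    h=hsv(d)[...,2]
    m=near((608,180),80)&(Z>70)&(Z<150)&(h<60)
    q=P[m]; 
    # ransac plane
    rng=np.random.default_rng(0);best=0
    for _ in range(500):
        a=q[rng.choice(len(q),3,replace=False)];nn=np.cross(a[1]-a[0],a[2]-a[0]);L=np.linalg.norm(nn)
        if L<500: continue
        nn/=L; nn*=np.sign(nn[2]); 
        if abs(nn[2]-.94)>.04: continue
        i=abs((q-a[0])@nn)<2.5
        if i.sum()>best: best=i.sum();bi=i
    qq=q[bi];c=qq.mean(0);nn=np.linalg.svd(qq-c)[2][2];nn*=np.sign(nn[2])
    print(" floor",len(q),best,c,nn,"slope",np.degrees(np.arccos(nn[2])),"yaw",np.degrees(np.arctan2(-nn[1],-nn[0])),rect(qq))
```

```text
top packtop 807 (array([ 565.6, -227.5]), array([50.4, 90. ]), 88.26) [ 563.84596253 -227.16059629  107.81249242]
 chpad 192 (array([ 571.3, -153.5]), array([33.5, 33.1]), 88.49) [ 571.11441342 -153.76208056   55.84703401]
 sapad 206 (array([632.9, 248. ]), array([34.3, 33.4]), 77.56) [632.07781403 246.70934142 116.90247296]
 charger (array([ 577.9, -208. ]), array([141.2, 142.7]), 88.44)
 floor 1573 721 [597.13096229 182.06445546 103.53844828] [-0.3346841   0.07354689  0.93945591] slope 20.03961642027695 yaw -12.39376557534269 (array([613.3, 183.9]), array([101.4, 109.2]), 77.79)
scene packtop 327 (array([ 565., -226.]), array([90.7, 56.9]), 0.01) [ 566.58632197 -221.71395112  106.18907122]
 chpad 45 (array([ 569.9, -153.4]), array([33.1, 32.6]), 80.03) [ 571.19524548 -152.75867762   54.55254109]
 sapad 192 (array([629. , 242.3]), array([51. , 35.4]), 74.59) [633.48719701 251.43411309 115.11348581]
 charger (array([ 588.4, -203.1]), array([113.7, 163.6]), 63.28)
 floor 1439 362 [601.1713303  181.20091054 104.99473041] [-0.35341132  0.07555467  0.93241189] slope 21.18603878549553 yaw -12.067422103318203 (array([610.9, 179.1]), array([ 90.4, 107.7]), 77.37)
```

```bash
cat >> h.py <<'E'
def sframe(psi=-12.3,o=(615.1,175.6,110.)):
    p=np.radians(psi);s=np.radians(20);x=np.array([np.cos(s)*np.cos(p),np.cos(s)*np.sin(p),np.sin(s)]);y=np.array([-np.sin(p),np.cos(p),0]);return np.stack([x,y,np.cross(x,y)],1),np.array(o,float)
E
python3 - <<'E'
from h import *
t=np.load("top0.npz");s=np.load("scene0.npz")
R,o=sframe()
for n,d in(("top",t),("scene",s)):
    P=cloud(d);L=(P-o)@R;x,y,z=L[...,0],L[...,1],L[...,2]
    # floor strip per x
    m=(abs(y)<15)&(x<-10)&(x>-55);print(n,"floor z",[(a,round(float(np.median(z[m&(abs(x-a)<5)])),1)) for a in(-50,-40,-30,-15)])
    for a in range(-64,60,8):
        mm=(abs(x-a)<4)&(abs(y)<60);yy=y[mm&(abs(z)<4)]; l=mm&(z>10)&(z<19); 
        ly=y[l&(y>0)];ry=y[l&(y<0)];f=lambda q:np.round((q.min(),q.max()),1) if len(q)>3 else None
        print(a,"floor",f(yy),"lipL",f(ly),"lipR",f(ry))
    g=(abs(y)<35)&(abs(z)<4)&(x>-80)&(x<-40); print("front x by y",[(b,round(float(x[g&(abs(y-b)<5)].min()),1)) for b in(-25,-15,-5,5,15,25)])
E
```

```text
top floor z [(-50, 0.2), (-40, 1.1), (-30, 0.8), (-15, 1.0)]
-64 floor [-40.6  43.8] lipL None lipR None
-56 floor [-40.   42.1] lipL None lipR None
-48 floor [-43.1  40. ] lipL [39.7 47.1] lipR [-44.4 -38.8]
-40 floor [-41.   38.4] lipL [38.2 44.1] lipR [-42.7 -34.9]
-32 floor [-41.2  31.6] lipL [28.3 42.5] lipR [-41.  -26.5]
-24 floor [-41.   31.3] lipL [28.8 43.4] lipR [-41.4 -26.1]
-16 floor [-40.9  30.2] lipL [28.4 43.6] lipR [-41.6 -26.8]
-8 floor [-41.3  59. ] lipL [29.1 43.4] lipR [-41.2 -26.6]
0 floor [-41.5  58.1] lipL [28.2 43. ] lipR [-41.5 -26.4]
8 floor [-41.4  59.6] lipL [28.6 43.4] lipR [-41.8  -2.7]
16 floor [-41.1  58.8] lipL [ 7.2 42.8] lipR [-41.9 -26.5]
24 floor [-41.3  25. ] lipL [28.7 43.2] lipR [-41.5 -27.7]
32 floor [-41.9 -18.4] lipL [29.6 42.8] lipR [-41.8 -20.2]
40 floor [-42.   29.7] lipL [ 0.2 43.7] lipR [-41.9 -11.1]
48 floor None lipL None lipR None
56 floor [-34.2  42.1] lipL [ 0.2 40.3] lipR [-39.4  -1.2]
front x by y [(-25, -62.4), (-15, -61.0), (-5, -61.1), (5, -60.7), (15, -61.4), (25, -61.9)]
scene floor z [(-50, 0.2), (-40, -0.1), (-30, 0.1), (-
[... 367 characters left out ...]
[29.2 43.5] lipR [-39.1 -25.8]
-8 floor [-34.2  44.6] lipL [28.8 45.5] lipR [-42.  -25.5]
0 floor [-22.2  44.5] lipL [26.4 45. ] lipR None
8 floor [-2.4 46.9] lipL [28.7 43.5] lipR None
16 floor [ 4.7 58.3] lipL [26.8 43.7] lipR None
24 floor [39.3 44. ] lipL [19.1 44.3] lipR None
32 floor [41.7 45.6] lipL [19.8 45.3] lipR None
40 floor [39.5 45.4] lipL [39.8 44.7] lipR None
48 floor [-43.8  44. ] lipL [ 0.6 44.2] lipR [-41.6  -0.9]
56 floor None lipL [13.1 40.7] lipR NoneTraceback (most recent call last):
  File "<stdin>", line 12, in <module>
    return umr_minimum(a, axis, None, out, keepdims, initial, where)
ValueError: zero-size array to reduction operation minimum which has no identity
```

```bash
cat >> h.py <<'E'
from scipy.spatial.transform import Rotation as Rn
def Rdown(psi,slope=0):
    # tool x = -dock y, tool z = -dock z  (dock yaw psi deg, slope deg)
    p=np.radians(psi);s=np.radians(slope);x=np.array([np.cos(s)*np.cos(p),np.cos(s)*np.sin(p),np.sin(s)]);y=np.array([-np.sin(p),np.cos(p),0]);z=np.cross(x,y)
    return np.stack([-y,-x if 0 else np.cross(-z,-y),-z],1)
def go(pos,R):
    s=bot.get_state();R0=np.array(s["tcp_rot"]);p0=np.array(s["eef_pos"])
    rv=np.degrees(Rn.from_matrix(R0.T@R).as_rotvec());d=R0.T@(np.array(pos)-p0)/1000
    print("rot",np.round(rv,2).tolist(),"shift",np.round(d,4).tolist(),"t",s["clock"],"F",np.round(s["force"],1).tolist(),"w",round(float(s["grip_width"]),1))
E
python3 - <<'E'
from h import *
R=Rdown(-1.6);print(R.round(2).tolist(),np.linalg.det(R))
go((571.3,-153.5,260),R); go((571.3,-153.5,404),R)
E
```

```text
[[-0.03, -1.0, 0.0], [-1.0, 0.03, -0.0], [-0.0, -0.0, -1.0]] 0.9999999999999999
rot [-0.0, 0.07, 17.11] shift [-0.2241, -0.5094, 0.1446] t 0.1 F [-0.6, -0.7, -1.0] w 85.7
rot [-0.0, 0.07, 17.11] shift [-0.2243, -0.5094, 0.0006] t 0.1 F [-0.6, -0.7, -1.0] w 85.7
```

Request:
{"method": "apply_moves", "body": {
  "commands": [0,0,17.1,-0.2243,-0.5094,0,0,0,0,17.1,-0.2243,-0.5094,0,0,0,0,17.1,-0.2243,-0.5094,0,0,0,0,17.1,-0.2243,-0.5094,0,0,0,0,17.1,-0.2243,-0.5094,0,0,0,0,17.1,-0.2243,-0.5094,0,0,0,0,17.1,-0.2243,-0.5094,0,0,0,0,17.1,-0.2243,-0.5094,0,0,0,0,17.1,-0.2243,-0.5094,0,0,0,0,17.1,-0.2243,-0.5094,0,0,0,0,17.1,-0.2243,-0.5094,0,0,0,0,17.1,-0.2243,-0.5094,0,0],
  "force": 60
}}

```text
clock: 1.1
eef_pos: [524.8, -190.8, 404.4]
tcp_rot: [[-0.027, -1.0, -0.001], [-1.0, 0.027, 0.001], [-0.001, 0.001, -1.0]]
force: [-0.1, -1.1, 0.2]
grip_width: -0.1
```

Run:
```python
from h import *
go((571.3,-153.5,240),Rdown(-1.6))
```

```text
rot [0.03, 0.08, 0.03] shift [-0.0383, -0.0456, 0.1644] t 1.1 F [-0.1, -1.1, 0.2] w -0.1
```

Request:
{"method": "apply_moves", "body": {
  "commands": [0,0,0,-0.0383,-0.0456,0,0,0,0,0,-0.0383,-0.0456,0,0,0,0,0,-0.0383,-0.0456,0.04,0,0,0,0,-0.0383,-0.0456,0.08,0,0,0,0,-0.0383,-0.0456,0.12,0,0,0,0,-0.0383,-0.0456,0.15,0,0,0,0,-0.0383,-0.0456,0.1644,0,0,0,0,-0.0383,-0.0456,0.1644,0,0,0,0,-0.0383,-0.0456,0.1644,0]
}}

```text
clock: 1.85
eef_pos: [571.4, -153.6, 239.9]
tcp_rot: [[-0.028, -1.0, -0.001], [-1.0, 0.028, 0.002], [-0.002, 0.001, -1.0]]
force: [0.2, -0.2, -0.1]
grip_width: 0.3
```

Run:
```python
from h import *
go((571.3,-153.5,229),Rdown(-1.6))
d=bot.get_image("top");s=bot.get_image("scene")
f=lambda x,n:cv2.resize(x,None,fx=n,fy=n,interpolation=cv2.INTER_CUBIC)
cv2.imwrite("pics/press0.png",np.hstack([f(d["frame"][180:300,320:460],2.8),f(s["frame"][150:270,220:360],2.8)])[:,:,::-1])
```

```text
rot [0.08, 0.1, 0.02] shift [-0.0001, 0.0001, 0.0109] t 1.85 F [0.2, -0.2, -0.1] w 0.3
```

View pics/press0.png

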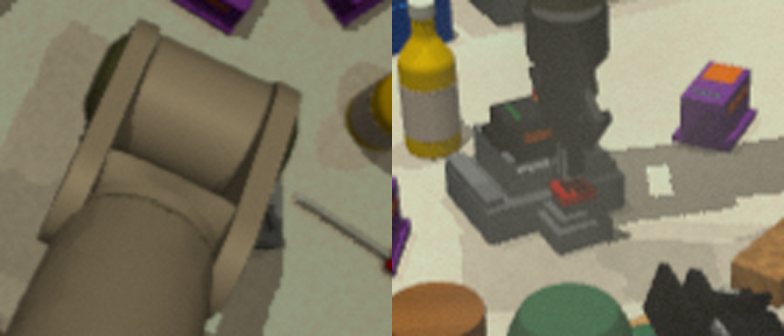

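The closed fingertips stand just above the red pad (right crop, about (572,180)). I'll press.

Request:
{"method": "apply_moves", "body": {
  "commands": [0,0,0,0,0,0.006,0,0,0,0,0,0,0.011,0,0,0,0,0,0,0.014,0,0,0,0,0,0,0.016,0,0,0,0,0,0,0.017,0,0,0,0,0,0,0.017,0]
}}

```text
clock: 2.45
eef_pos: [571.9, -153.8, 224.8]
tcp_rot: [[-0.027, -1.0, 0.003], [-1.0, 0.027, -0.0], [0.0, -0.003, -1.0]]
force: [1.2, -0.2, 3.3]
grip_width: -0.1
```

```bash
cat > pk.py <<'E'
from h import *
def shot(name,box=(220,150,360,270)):
    s=bot.get_image("scene");x0,y0,x1,y1=box
    n=760/(x1-x0); n=min(n,590/(y1-y0))
    cv2.imwrite(f"pics/{name}.png",cv2.resize(s["frame"][y0:y1,x0:x1],None,fx=n,fy=n,interpolation=cv2.INTER_CUBIC)[:,:,::-1]);return s
E
python3 -c "
from pk import *
shot('press1');print(np.round(bot.get_state()['force'],1))"
```

```text
[ 1.2 -0.5  3.1]
```

View pics/press1.png

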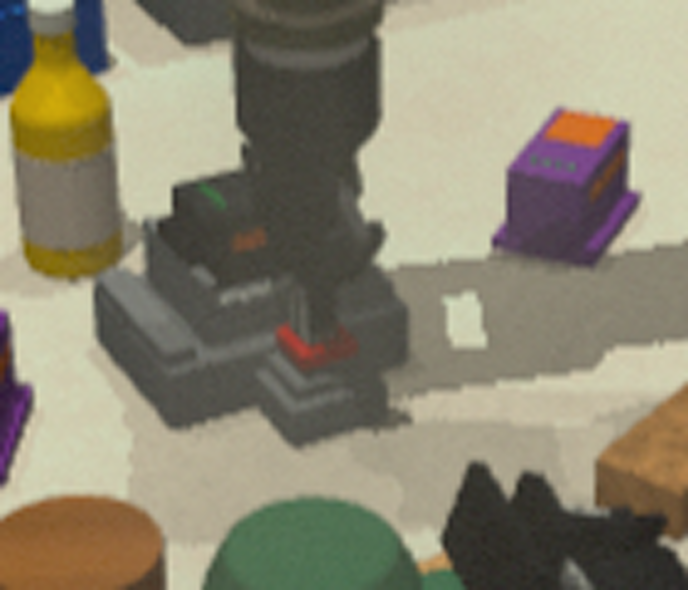

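Request:
{"method": "apply_moves", "body": {
  "commands": [0,0,0,0,0,0.003,0,0,0,0,0,0,0.005,0,0,0,0,0,0,0.006,0,0,0,0,0,0,0.006,0,0,0,0,0,0,0.006,0,0,0,0,0,0,0.006,0]
}}

```text
clock: 3.0
eef_pos: [572.1, -153.7, 220.9]
tcp_rot: [[-0.027, -1.0, 0.004], [-1.0, 0.027, -0.001], [0.001, -0.004, -1.0]]
force: [-6.2, 2.5, 19.4]
grip_width: 0.0
```

```bash
python3 -c "
from pk import *
shot('press2');print(np.round(bot.get_state()['force'],1))"
```

```text
[-6.4  2.8 21.1]
```

View pics/press2.png

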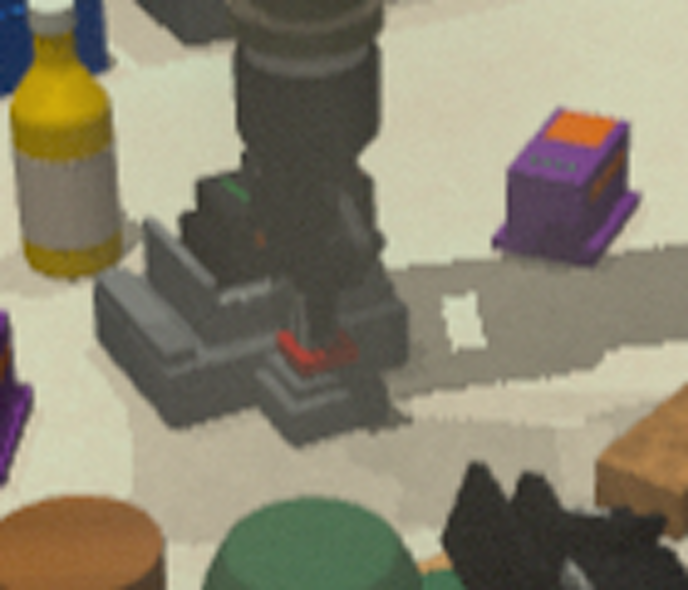

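The pack has crept out (crop (220,230), a gap behind the nose), and the pad bottomed at tip z=47.9, which agrees with 56−8. Now lift, open and go above the pack.

```bash
python3 -c "
from h import *
go((572,-153.7,300),Rdown(-1.6));go((551.4,-227,320),Rdown(-1.6))"
```

```text
rot [-0.22, -0.05, 0.04] shift [0.0, -0.0003, -0.0791] t 3.05 F [-6.4, 2.8, 21.1] w 0.1
rot [-0.22, -0.05, 0.04] shift [0.0739, 0.0183, -0.0991] t 3.05 F [-6.4, 2.8, 21.1] w 0.1
```

Request:
{"method": "apply_moves", "body": {
  "commands": [-0.2,0,0,0,0,-0.03,0,-0.2,0,0,0,0,-0.07,0,-0.2,0,0,0,0,-0.1,0,-0.2,0,0,0,0,-0.1,0,-0.2,0,0,0.037,0.009,-0.1,1,-0.2,0,0,0.0739,0.0183,-0.1,1,-0.2,0,0,0.0739,0.0183,-0.1,1,-0.2,0,0,0.0739,0.0183,-0.1,1,-0.2,0,0,0.0739,0.0183,-0.1,1]
}}

```text
clock: 3.8
eef_pos: [551.3, -226.8, 320.1]
tcp_rot: [[-0.028, -1.0, -0.001], [-1.0, 0.028, 0.0], [-0.0, 0.001, -1.0]]
force: [0.2, -0.3, 0.7]
grip_width: 60.3
```

```bash
python3 -c "
from pk import *
s=shot('above');go((551.4,-227,243),Rdown(-1.6))
P=cloud(s);X,Y,Z=P[...,0],P[...,1],P[...,2]
m=(abs(X-551)<60)&(abs(Y+227)<28)&(abs(Z-107)<4);q=P[m];print(m.sum(),q.min(0),q.max(0),np.percentile(q[:,0],[2,98]))
h=hsv(s);m=m&(h[...,0]>50)&(h[...,0]<80)&(h[...,1]>120);print(m.sum(),P[m].mean(0) if m.any() else 0)
s0=np.load('scene0.npz');P=cloud(s0);h=hsv(s0);m=(abs(P[...,0]-565)<60)&(abs(P[...,1]+227)<28)&(abs(P[...,2]-107)<4)&(h[...,0]>50)&(h[...,0]<80)&(h[...,1]>120);print(m.sum(),P[m].mean(0))
"
```

```text
rot [0.04, 0.0, 0.07] shift [0.0007, 0.0, 0.0773] t 3.85 F [0.0, 0.5, 0.7] w 67.7
307 [ 504.76643718 -254.48728412  103.05170253] [ 594.30199076 -199.08766472  110.89687294] [507.37133647 592.83991341]
0 0
0 [nan nan nan]<string>:7: RuntimeWarning: Mean of empty slice.
  ret = um.true_divide(
```

View pics/above.png

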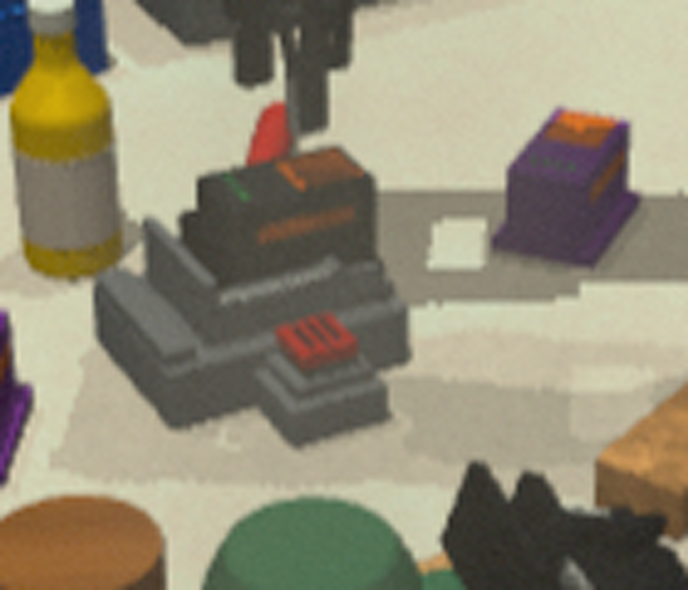

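The pack spans x 505–594, so its centre is about 550–551, loose as expected, and the catch is back up. Descend and grip.

Request:
{"method": "apply_moves", "body": {
  "commands": [0,0,0,0,0.0003,0,1,0,0,0,0,0.0003,0.02,1,0,0,0,0,0.0003,0.045,1,0,0,0,0,0.0003,0.065,1,0,0,0,0,0.0003,0.077,1,0,0,0,0,0.0003,0.077,1,0,0,0,0,0.0003,0.077,0.4,0,0,0,0,0.0003,0.077,0.4,0,0,0,0,0.0003,0.077,0.4,0,0,0,0,0.0003,0.077,0.4,0,0,0,0,0.0003,0.077,0.4,0,0,0,0,0.0003,0.077,0.4],
  "force": 70
}}

```text
clock: 4.85
eef_pos: [551.4, -226.5, 244.7]
tcp_rot: [[-0.027, -1.0, 0.001], [-1.0, 0.027, -0.001], [0.001, -0.001, -1.0]]
force: [0.4, 0.6, 6.9]
grip_width: 49.1
```

```bash
python3 -c "
from pk import *
s=shot('grip');go((551.4,-227,243),Rdown(-1.6))"
```

```text
rot [-0.08, -0.07, 0.08] shift [0.0005, -0.0, 0.0018] t 4.9 F [-1.3, 0.8, 6.7] w 49.3
```

View pics/grip.png

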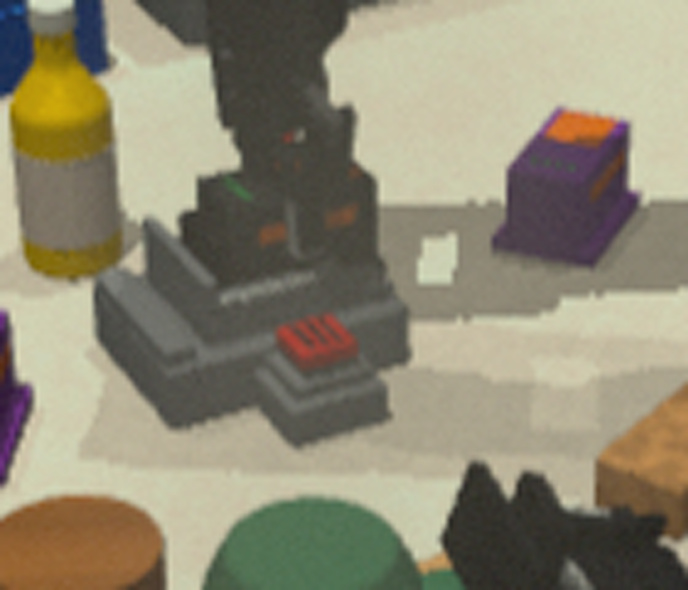

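Request:
{"method": "apply_moves", "body": {
  "commands": [0,0,0,0,0.002,0,0.4,0,0,0,0,0.012,-0.0005,0.4,0,0,0,0,0.024,-0.0005,0.4,0,0,0,0,0.036,-0.0005,0.4,0,0,0,0,0.048,-0.0005,0.4,0,0,0,0,0.06,-0.0005,0.4,0,0,0,0,0.072,-0.0005,0.4,0,0,0,0,0.084,-0.0005,0.4,0,0,0,0,0.095,-0.0005,0.4,0,0,0,0,0.1,-0.0005,0.4,0,0,0,0,0.1,-0.0005,0.4]
}}

```text
clock: 5.82
eef_pos: [450.7, -223.8, 245.0]
tcp_rot: [[-0.027, -1.0, 0.001], [-1.0, 0.027, -0.001], [0.001, -0.001, -1.0]]
force: [0.3, 0.4, -5.0]
grip_width: 49.1
```

```bash
python3 -c "
from pk import *
s=shot('drawn');go((451.4,-224,390),Rdown(-1.6))"
```

```text
rot [-0.08, -0.06, 0.05] shift [0.0003, -0.0003, -0.1448] t 5.8667 F [-0.6, 0.8, -4.1] w 49.2
```

View pics/drawn.png

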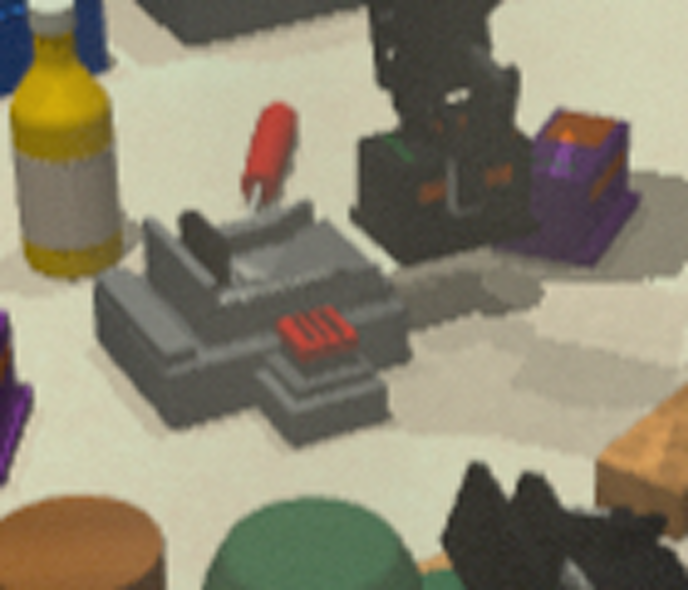

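```bash
cat >> h.py <<'E'
O=np.array([615.3,176.5,110.]);PSI=-12.4
def st(x,y=0,z=0,H=194.9,psi=PSI):
    R,o=sframe(psi,O);return o+R@np.array([x,y,z+H]),Rdown(psi,20)
def insander(H=194.9):
    s=bot.get_state();R,o=sframe(PSI,O);p=np.array(s["eef_pos"])+np.array(s["tcp_rot"])[:,2]*H
    T=np.array(s["tcp_rot"]);print("pack in sander",np.round(R.T@(p-o),1).tolist(),"rotdev",np.round(np.degrees(Rn.from_matrix(Rdown(PSI,20).T@T).as_rotvec()),2).tolist(),"F in sander",np.round(R.T@np.array(s["force"]),1).tolist(),"M",np.round(s["moment"],2).tolist())
E
python3 - <<'E'
from h import *
p,R=st(-100,0,60);print(p)
go((451,-224,390),Rdown(-1.6));go((430,0,390),R);go(p,R)
E
```

```text
[438.37562475 215.39934674 315.32563471]
rot [-0.08, -0.06, 0.05] shift [0.0003, 0.0001, -0.1448] t 5.8667 F [-0.6, 0.8, -4.1] w 49.2
rot [19.85, 1.84, 10.74] shift [-0.223, 0.0272, -0.1451] t 5.8667 F [-0.6, 0.8, -4.1] w 49.2
rot [19.85, 1.84, 10.74] shift [-0.4387, 0.0248, -0.0707] t 5.8667 F [-0.6, 0.8, -4.1] w 49.2
```

Request:
{"method": "apply_moves", "body": {
  "commands": [0,0,0,0,0,-0.015,0.4,0,0,0,0,0,-0.045,0.4,0,0,0,0,0,-0.08,0.4,0,0,0,0,0,-0.115,0.4,0,0,0,-0.02,0.003,-0.14,0.4,4,0.4,2,-0.05,0.006,-0.145,0.4,8,0.7,4,-0.08,0.01,-0.145,0.4,12,1.1,6,-0.115,0.014,-0.145,0.4,16,1.5,8.5,-0.15,0.018,-0.145,0.4,19.85,1.84,10.74,-0.185,0.022,-0.145,0.4,19.85,1.84,10.74,-0.21,0.025,-0.145,0.4,19.85,1.84,10.74,-0.223,0.0272,-0.145,0.4],
  "force": 90
}}

```text
clock: 6.87
eef_pos: [429.5, 2.7, 390.1]
tcp_rot: [[-0.212, -0.918, 0.334], [-0.977, 0.2, -0.072], [-0.001, -0.342, -0.94]]
force: [0.6, -0.1, -3.5]
grip_width: 49.0
```

Run:
```python
from h import *
p,R=st(-100,0,60)
go(p,R);print(bot.get_state()["joint_pos"].round(2) if hasattr(bot.get_state()["joint_pos"],'round') else bot.get_state()["joint_pos"])
```

```text
rot [0.0, 0.09, 0.12] shift [-0.2097, 0.0599, 0.0579] t 6.8667 F [0.6, -0.1, -3.5] w 49.0
[-0.27  0.06  1.86  0.03  0.87  1.5 ]
```

Request:
{"method": "apply_moves", "body": {
  "commands": [0,0.1,0.1,-0.02,0.004,0.004,0.4,0,0.1,0.1,-0.045,0.01,0.01,0.4,0,0.1,0.1,-0.075,0.018,0.015,0.4,0,0.1,0.1,-0.105,0.028,0.02,0.4,0,0.1,0.1,-0.135,0.036,0.03,0.4,0,0.1,0.1,-0.165,0.046,0.04,0.4,0,0.1,0.1,-0.195,0.056,0.05,0.4,0,0.1,0.1,-0.2097,0.06,0.058,0.4,0,0.1,0.1,-0.2097,0.06,0.058,0.4,0,0.1,0.1,-0.2097,0.06,0.058,0.4,0,0.1,0.1,-0.2097,0.06,0.058,0.4]
}}

```text
clock: 7.78
eef_pos: [438.5, 215.3, 315.5]
tcp_rot: [[-0.215, -0.918, 0.334], [-0.977, 0.202, -0.074], [0.0, -0.342, -0.94]]
force: [-0.1, -0.6, -3.6]
grip_width: 48.6
```

Run:
```python
from pk import *
p,R=st(-100,0,10)
go(p,R);insander();s=bot.get_state();print(s["joint_pos"])
s=shot("hover",(240,170,440,340));np.savez("hover.npz",**s)
t=bot.get_image("top");cv2.imwrite("pics/hovert.png",cv2.resize(t["frame"][130:330,150:350],None,fx=2.9,fy=2.9)[:,:,::-1]);np.savez("hovert.npz",**t)
```

```text
rot [-0.0, -0.01, 0.01] shift [-0.0001, 0.0002, 0.0501] t 7.7833 F [-0.1, -0.6, -3.6] w 48.6
pack in sander [-99.8, -0.1, 60.1] rotdev [0.0, 0.01, -0.01] F in sander [-1.2, -0.6, -3.4] M [0.09, 0.4, -0.01]
[ 0.24203622  0.28964166  1.79546743 -0.22331119  0.75353821  2.16891837]
```

View pics/hover.png

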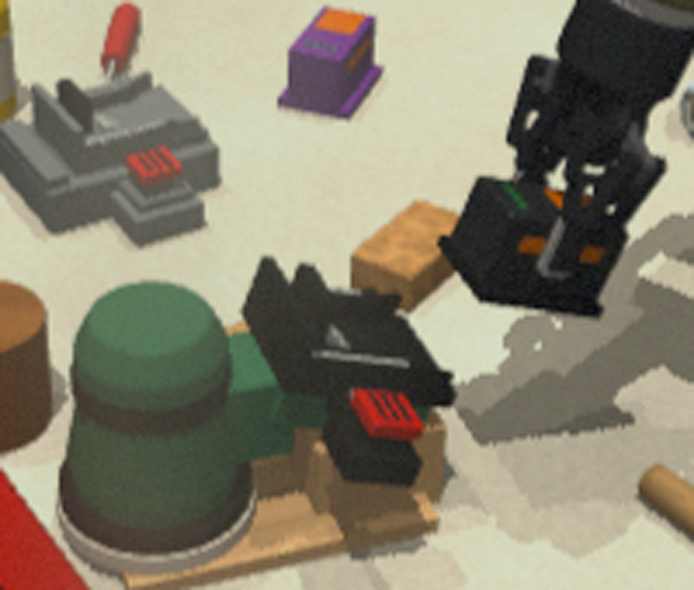

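View pics/hovert.png

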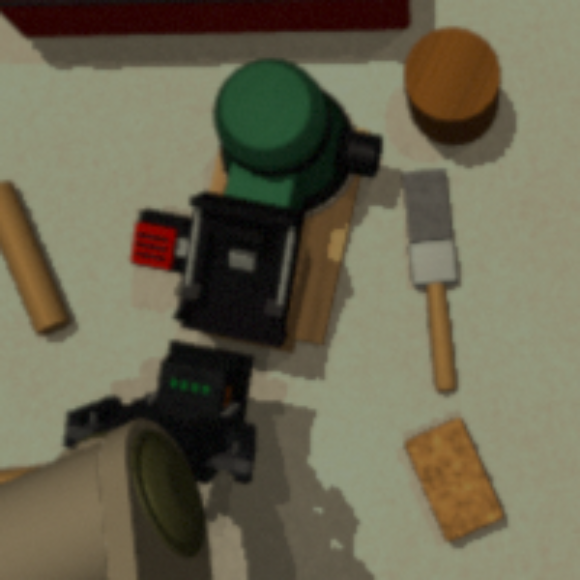

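The top view shows the pack held level with the slope, its nose at about (205,350) pointing up the rails. I'll measure its offsets in the sander frame.

Run:
```python
from h import *
R,o=sframe(PSI,O)
for n in("hovert","hover"):
    d=np.load(n+".npz");L=(cloud(d)-o)@R;x,y,z=L[...,0],L[...,1],L[...,2]
    f=lambda m:(int(m.sum()),np.round(np.percentile(L[m],[1,50,99],axis=0),1).tolist())
    print(n,"body top fwd",f((x<-50)&(x>-80)&(abs(y)<45)&(z>112)&(z<124)))
    print("front foot",f((x<-40)&(x>-85)&(abs(y)<45)&(z>55)&(z<76)))
    m=(x<-62)&(x>-90)&(z>112)&(z<124)&(abs(y)<40)
    for a in (-85,-75,-65): 
        k=m&(abs(x-a)<5); print(a,np.round([y[k].min(),y[k].max(),np.median(z[k])],1) if k.any() else None)
    k=(x<-30)&(x>-85)&(abs(y)<20)&(z>62)&(z<116); print("nose x",np.round(np.percentile(x[k],[50,90,98]),1) if k.any() else None)
```

```text
hovert body top fwd (265, [[-79.7, -24.8, 113.1], [-67.3, -1.0, 118.2], [-55.7, 23.6, 122.1]])
front foot (119, [[-83.5, -33.4, 61.5], [-58.0, -24.7, 68.1], [-54.4, 31.8, 75.6]])
-85 [-30.3  31.  118. ]
-75 [-25.1  24.3 118.3]
-65 [-24.9  23.  118.3]
nose x [-55.9 -55.1 -54.6]
hover body top fwd (135, [[-79.8, -23.4, 112.2], [-65.5, 4.7, 117.4], [-57.2, 26.0, 119.2]])
front foot (203, [[-84.7, -33.4, 59.4], [-60.2, 21.1, 67.5], [-55.9, 34.2, 76.0]])
-85 [-25.7  35.  117.7]
-75 [-22.9  26.  117.8]
-65 [-23.2  26.2 117.7]
nose x [-58.7 -57.1 -56.4]
```

Request:
{"method": "apply_moves", "body": {
  "commands": [0,0,0,-0.0003,-0.004,0.01,0.4,0,0,0,-0.0003,-0.008,0.022,0.4,0,0,0,-0.0003,-0.012,0.035,0.4,0,0,0,-0.0003,-0.012,0.045,0.4,0,0,0,-0.0003,-0.012,0.052,0.4,0,0,0,-0.0003,-0.012,0.055,0.4,0,0,0,-0.0003,-0.012,0.056,0.4,0,0,0,-0.0003,-0.012,0.056,0.4]
}}

```text
clock: 8.55
eef_pos: [468.4, 208.6, 267.3]
tcp_rot: [[-0.216, -0.917, 0.335], [-0.976, 0.203, -0.074], [-0.0, -0.343, -0.939]]
force: [-0.8, 0.4, -5.2]
grip_width: 48.9
```

Run:
```python
from pk import *
insander()
s=shot("near",(300,220,400,310))
```

```text
pack in sander [-87.4, -0.3, 4.3] rotdev [0.04, 0.01, 0.05] F in sander [-2.6, 0.3, -4.6] M [0.12, 0.33, 0.02]
```

View pics/near.png

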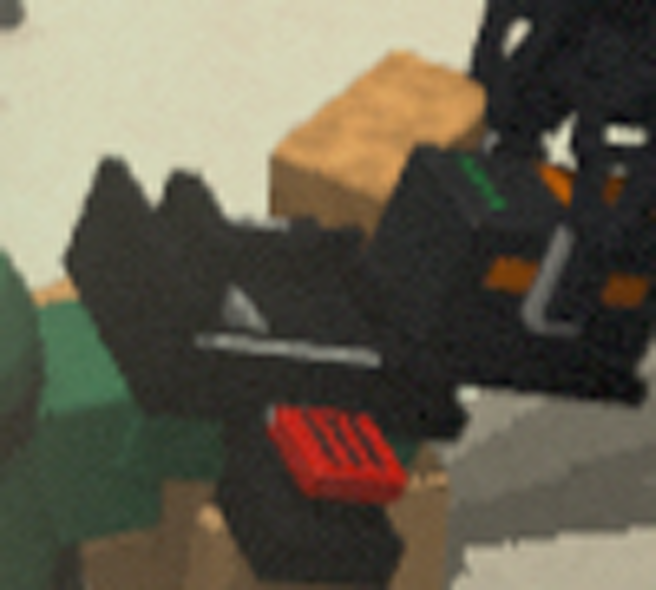

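The nose hovers over the bare floor in front of the lips (crop (400,350)). I'll lower until it touches.

Request:
{"method": "apply_moves", "body": {
  "commands": [0,0,0,-0.0005,0,0.001,0.4,0,0,0,-0.0005,0,0.002,0.4,0,0,0,-0.0005,0,0.003,0.4,0,0,0,-0.0005,0,0.003,0.4,0,0,0,-0.0005,0,0.003,0.4]
}}

```text
clock: 9.02
eef_pos: [469.4, 208.9, 264.8]
tcp_rot: [[-0.215, -0.917, 0.335], [-0.977, 0.202, -0.074], [-0.0, -0.343, -0.939]]
force: [-0.5, -0.2, -4.2]
grip_width: 49.0
```

Run:
```python
from pk import *
insander()
```

```text
pack in sander [-87.2, 0.4, 1.6] rotdev [0.07, -0.0, 0.04] F in sander [-1.9, -0.3, -3.8] M [0.04, 0.41, 0.03]
```

Request:
{"method": "apply_moves", "body": {
  "commands": [0,0,0,0,0,0.0008,0.4,0,0,0,0,0,0.0016,0.4,0,0,0,0,0,0.0016,0.4,0,0,0,0,0,0.0016,0.4]
}}

```text
clock: 9.35
eef_pos: [470.0, 208.8, 263.4]
tcp_rot: [[-0.215, -0.917, 0.335], [-0.977, 0.202, -0.074], [-0.0, -0.343, -0.939]]
force: [-1.0, -0.4, -1.2]
grip_width: 49.0
```

Run:
```python
from pk import *
insander()
```

```text
pack in sander [-87.1, 0.4, 0.1] rotdev [0.08, -0.01, 0.04] F in sander [-1.2, -0.6, -0.8] M [0.03, 0.4, -0.01]
```

The nose touches at z≈0.1 in the frame, as it should. Lift 0.6 mm and slide in gently.

Request:
{"method": "apply_moves", "body": {
  "commands": [0,0,0,0.0002,0,-0.0006,0.4,0,0,0,0.0002,-0.004,-0.0006,0.4,0,0,0,0.0002,-0.008,-0.0006,0.4,0,0,0,0.0002,-0.012,-0.0006,0.4,0,0,0,0.0002,-0.016,-0.0006,0.4,0,0,0,0.0002,-0.02,-0.0006,0.4,0,0,0,0.0002,-0.024,-0.0006,0.4,0,0,0,0.0002,-0.024,-0.0006,0.4]
}}

```text
clock: 10.02
eef_pos: [492.5, 203.6, 272.5]
tcp_rot: [[-0.216, -0.917, 0.336], [-0.976, 0.203, -0.074], [-0.001, -0.344, -0.939]]
force: [-0.2, -0.1, -4.3]
grip_width: 48.9
```

Run:
```python
from pk import *
insander()
```

```text
pack in sander [-62.2, 0.2, 0.8] rotdev [0.13, -0.02, 0.07] F in sander [-1.6, -0.2, -4.0] M [0.11, 0.41, -0.06]
```

Request:
{"method": "apply_moves", "body": {
  "commands": [0,0,0,0,-0.004,0,0.4,0,0,0,0,-0.008,0,0.4,0,0,0,0,-0.012,0,0.4,0,0,0,0,-0.015,0,0.4,0,0,0,0,-0.015,0,0.4]
}}

```text
clock: 10.43
eef_pos: [506.8, 200.4, 278.0]
tcp_rot: [[-0.216, -0.916, 0.337], [-0.976, 0.203, -0.074], [-0.001, -0.345, -0.939]]
force: [0.7, 0.3, -4.1]
grip_width: 49.1
```

Run:
```python
from pk import *
insander()
shot("rails",(300,220,400,310))
```

```text
pack in sander [-46.3, 0.1, 0.9] rotdev [0.18, -0.03, 0.09] F in sander [-0.8, 0.4, -4.0] M [0.07, 0.39, -0.0]
```

View pics/rails.png

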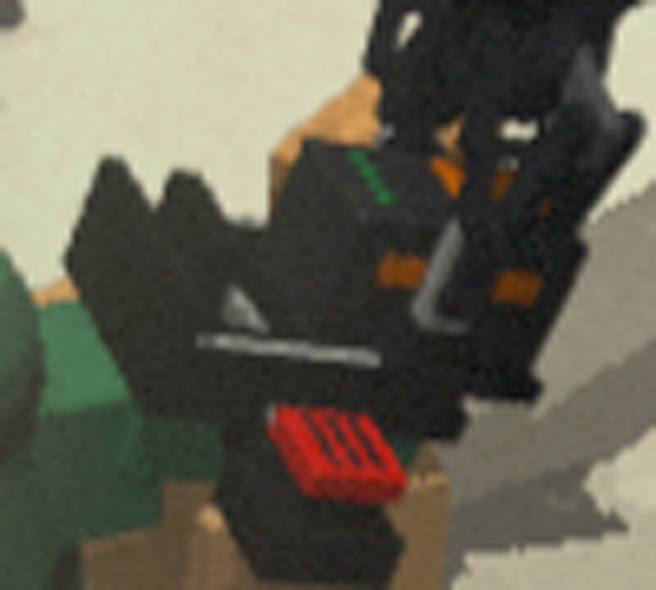

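The foot is inside the rails and free. Push on over the tooth.

Request:
{"method": "apply_moves", "body": {
  "commands": [-0.15,0,-0.1,0,-0.003,0.0001,0.4,-0.15,0,-0.1,0,-0.006,0.0001,0.4,-0.15,0,-0.1,0,-0.009,0.0001,0.4,-0.15,0,-0.1,0,-0.012,0.0001,0.4,-0.15,0,-0.1,0,-0.015,0.0001,0.4,-0.15,0,-0.1,0,-0.018,0.0001,0.4,-0.15,0,-0.1,0,-0.021,0.0001,0.4,-0.15,0,-0.1,0,-0.024,0.0001,0.4,-0.15,0,-0.1,0,-0.027,0.0001,0.4,-0.15,0,-0.1,0,-0.027,0.0001,0.4]
}}

```text
clock: 11.32
eef_pos: [531.8, 194.8, 287.4]
tcp_rot: [[-0.214, -0.917, 0.335], [-0.977, 0.202, -0.073], [-0.001, -0.343, -0.939]]
force: [-1.2, -0.2, 2.7]
grip_width: 48.9
```

Run:
```python
from pk import *
insander()
shot("ride",(300,220,400,310))
```

```text
pack in sander [-19.4, 0.1, 1.1] rotdev [0.07, -0.04, -0.0] F in sander [-0.1, -0.5, 3.0] M [-0.16, 0.28, -0.05]
```

View pics/ride.png

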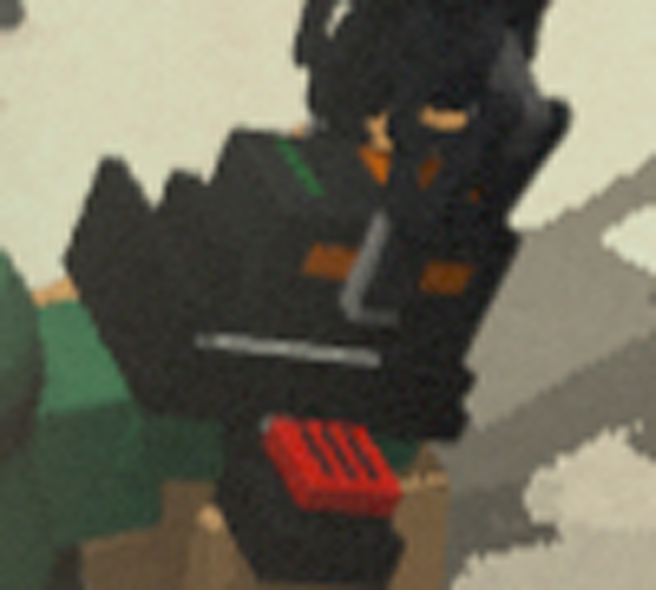

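The red pad has dropped (top edge 405→418), so the catch is down and the pack centred. Push on to just before home.

Request:
{"method": "apply_moves", "body": {
  "commands": [0,0,0,0,-0.003,0.0001,0.4,0,0,0,0,-0.006,0.0002,0.4,0,0,0,0,-0.009,0.0002,0.4,0,0,0,0,-0.012,0.0002,0.4,0,0,0,0,-0.015,0.0002,0.4,0,0,0,0,-0.018,0.0002,0.4,0,0,0,0,-0.019,0.0002,0.4,0,0,0,0,-0.019,0.0002,0.4],
  "force": 100
}}

```text
clock: 12.03
eef_pos: [548.2, 191.4, 293.0]
tcp_rot: [[-0.215, -0.919, 0.33], [-0.977, 0.202, -0.073], [0.0, -0.338, -0.941]]
force: [-13.0, 2.8, 3.3]
grip_width: 48.8
```

Run:
```python
from pk import *
insander()
```

```text
pack in sander [-2.8, 0.1, 0.6] rotdev [-0.25, 0.02, 0.0] F in sander [-11.4, -0.1, 7.6] M [0.54, 2.31, -0.18]
```

Request:
{"method": "apply_moves", "body": {
  "commands": [0.2,0,0,0,-0.0035,0,0.4,0.2,0,0,0,-0.005,0,0.4,0.2,0,0,0,-0.006,0,0.4,0.2,0,0,0,-0.006,0,0.4]
}}

```text
clock: 12.37
eef_pos: [552.5, 190.7, 294.5]
tcp_rot: [[-0.216, -0.92, 0.327], [-0.976, 0.203, -0.073], [0.001, -0.335, -0.942]]
force: [-17.4, 2.1, 7.3]
grip_width: 48.9
```

Run:
```python
from pk import *
insander()
shot("home1",(300,220,400,310))
```

```text
pack in sander [1.1, 0.1, 0.5] rotdev [-0.43, 0.09, 0.02] F in sander [-13.9, -1.7, 12.9] M [0.77, 2.66, -0.14]
```

View pics/home1.png

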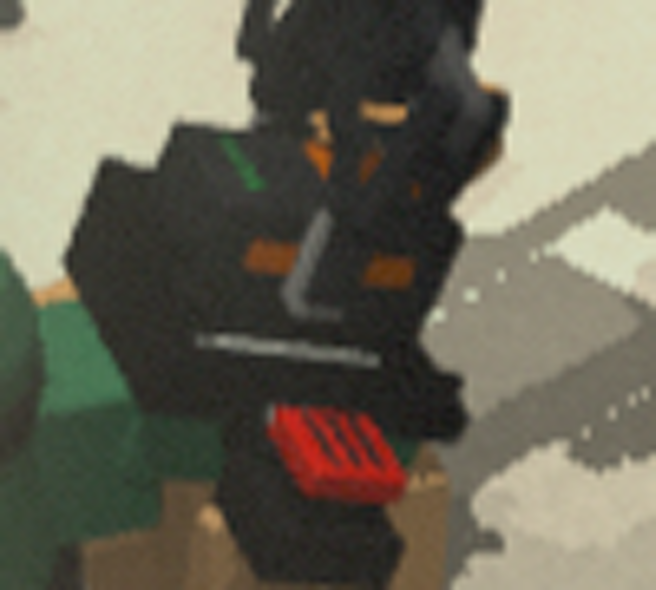

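The red pad is back up (405–503, as before the ride), so the catch has clicked. I'll relax the push, confirm with the pad centroid, then release.

Request:
{"method": "apply_moves", "body": {
  "commands": [0.2,0,0,0,-0.003,-0.0003,0.4,0.2,0,0,0,0,-0.0006,0.4,0.2,0,0,0,0.002,-0.0006,0.4,0.2,0,0,0,0.002,-0.0006,0.4]
}}

```text
clock: 12.75
eef_pos: [550.1, 191.3, 293.9]
tcp_rot: [[-0.216, -0.92, 0.328], [-0.976, 0.203, -0.074], [0.001, -0.337, -0.942]]
force: [-4.7, 1.3, -1.2]
grip_width: 49.3
```

Run:
```python
from pk import *
insander()
def c(d):
    m=red(d);v,u=np.nonzero(m[275:305,330:372]);return u.mean(),v.mean(),len(u)
print(c(np.load("scene0.npz")),c(np.load("hover.npz")),c(bot.get_image("scene")))
```

```text
pack in sander [-1.0, 0.1, 0.7] rotdev [-0.33, 0.1, 0.03] F in sander [-4.9, 0.3, 0.6] M [0.54, 1.07, -0.07]
(np.float64(20.96551724137931), np.float64(13.960591133004925), 203) (np.float64(20.84390243902439), np.float64(13.941463414634146), 205) (np.float64(20.861244019138756), np.float64(14.009569377990431), 209)
```

The catch pad is exactly at its up position. Release and retreat.

Request:
{"method": "apply_moves", "body": {
  "commands": [0,0,0,0,0,0,0.7,0,0,0,0,0,0,1,0,0,0,0,0,0,1,0,0,0,0,0,0,1,0,0,0,0,0,0,1,0,0,0,0,0,-0.02,1,0,0,0,0,0,-0.05,1,0,0,0,0,0,-0.08,1,0,0,0,0,0.02,-0.11,1,0,0,0,0,0.06,-0.13,1,0,0,0,0,0.09,-0.14,1,0,0,0,0,0.09,-0.14,1]
}}

```text
clock: 13.8
eef_pos: [417.2, 220.9, 396.1]
tcp_rot: [[-0.213, -0.92, 0.328], [-0.977, 0.201, -0.073], [0.001, -0.336, -0.942]]
force: [0.4, -1.1, 0.6]
grip_width: 85.9
```

Run:
```python
from pk import *
insander();d=shot("end",(240,170,440,340))
def c(d):
    m=red(d);v,u=np.nonzero(m[275:305,330:372]);return u.mean(),v.mean(),len(u)
print(c(d))
R,o=sframe(PSI,O)
for d in(d,bot.get_image("top")):
    L=(cloud(d)-o)@R;x,y,z=L[...,0],L[...,1],L[...,2]
    m=(abs(x)<60)&(abs(y)<30)&(abs(z-58)<5);print(m.sum(),np.round(np.percentile(L[m],[1,50,99],axis=0),1).tolist())
cv2.imwrite("pics/endt.png",d["frame"][:,:,::-1])
```

```text
pack in sander [-94.2, 0.7, 143.4] rotdev [-0.36, 0.04, -0.1] F in sander [0.8, -1.0, 0.3] M [0.04, 0.14, -0.02]
(np.float64(20.960975609756098), np.float64(14.029268292682927), 205)
505 [[-47.9, -24.0, 53.5], [0.3, 6.0, 58.3], [40.9, 26.4, 60.8]]
848 [[-45.7, -24.3, 54.1], [-0.7, -0.6, 58.8], [42.3, 24.4, 62.5]]
```

View pics/end.png

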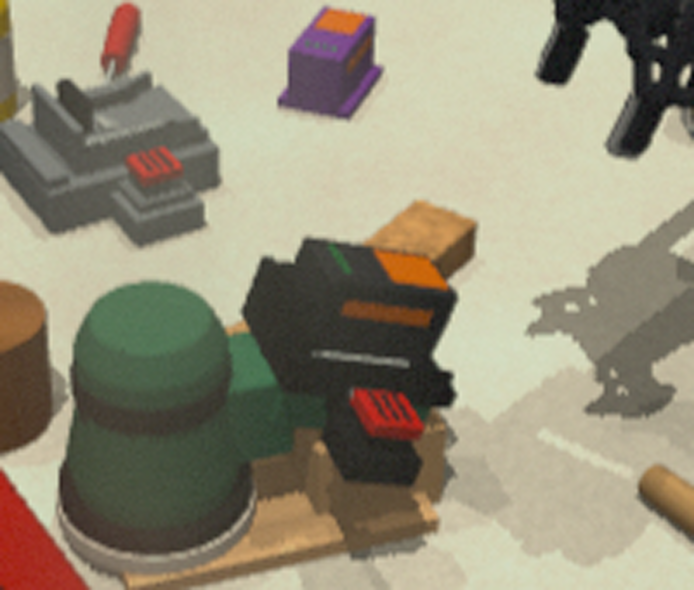

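View pics/endt.png

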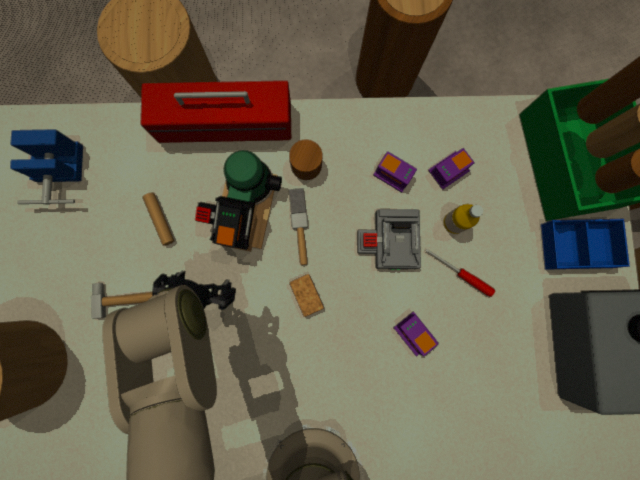

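```bash
python3 -c "
from bench import bot
print(bot.hand_in())"
```

```text
the job is handed in; nothing more can be done
None
```

The pack is off the charger and latched in the sander's slide. I handed the job in at about 13.9 s of the 56 s; no verdict was reported.

- **Charger:** I pressed the red catch to its full 8 mm. The pack crept out, and I drew it back about 100 mm before lifting.
- **Sander:** I set the nose on the bare floor outside the lips and slid the pack in. It rode the catch down and clicked home with a push of about 14 N, then I let go and backed off.
- **Catches at the end:** The sander's red pad is back at its starting image position to within about 0.1 px. The charger's catch looks up in the picture.
- **Pack position:** The pack stayed put after release instead of being shoved back 14 mm. Its top sits at 58–59 mm in the slide frame, where 58 is expected, and it is centred across the rails to about 1 mm.
- **Along the rails:** The two cameras put the pack's centre about 2 to 3 mm short of its latched place. That is near the 3 mm tolerance and about the 2 mm calibration error. I judged it home from the catch being up and the pack holding.
- **Everything else:** The tool reads about zero force and touches nothing. In the last top view the brush, sanding block, log slice, screwdriver, glue and dowel look unmoved. The arm hid the mug and part of the mallet, so I could not check those two.

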